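# Divide a gravel sample in the riffle box

## Robot

A 6-joint arm with a two-finger parallel gripper is mounted at the origin on a cart in front of the work surface, level with it; the furniture and walls round the work are solid. World frame = base frame: x ahead of the robot, y to its left, z up, the work surface at z = 0. Lengths are in m, angles in rad, forces in N, time in s.
With the tool pointing down it reaches from about 0.375 to 0.925 m from the base axis. Payload 5.7 kg.
Tool frame: the origin (TCP) lies at the very end of the fingers, on their centre line; the grasp point (between the pads) lies 19 mm behind it (grasp_offset is the distance from the TCP to the grasp point, in m); z points along the fingers, y is the line along which they close (so a half turn about z gives the same grasp; the last joint's range is limited). The gripper opens to 85 mm and grips with 20 to 120 N. Pads are 22 mm wide; open, the fingers measure 114 mm over their backs; the gripper's body (76 mm by 85 mm) begins 54 mm behind the grasp point. The pads swing forward as they close: fully open they stand 13 mm farther back than shut.
Start: joints at [-1.314, 0.359, 1.51, -0, 1.272, -0.115], TCP at [0.218, -0.559, 0.231] pointing down, gripper open.
Joint ranges: [-2.97, 2.97], [-1.01, 2.36], [0.21, 2.38], [-0.96, 4.11], [0.2, 2.71], [-2.98, 2.98]. Speed limits (rad/s): [2.39, 2.39, 3.14, 3.14, 3.14, 3.14].

## Interface

Orientations are given as a rotation vector (axis times angle).
In Python, from plant import observe, camera, job_done, look_for, mark_of, grasp_offset gives the robot as it stands.
- The arm moves only by the shell command python3 -m handwheel 'ROWS' [FORCE]. ROWS is JSON, a list of rows, each a list of 3 entries, a list of its own where there are three numbers: the shift along the tool's x, y, z in mm, then the turn, a rotation vector about the tool's x, y, z in degrees, then the closure, from -1 (fully open) to 1 (shut), so that 0 is half open. In form: [[[dx, dy, dz], [rx, ry, rz], gripper], ...]. A call has 1 to 12 rows; each row shifts and turns the commanded pose from where the row before left it, along the tool's axes as they then stand; what a row does not reach is not made up. A row lasts 1/10 s, in which the tool goes at most 50 mm and 8.59 degrees, less where a joint would pass 70% of its speed; a pose out of reach is approached as far as the arm can. A call is refused whole if a number of a shift passes 50 or a number of a turn 8.59, either way. A call with a gripper value outside its range is refused whole. The fingers move at their own pace and stop on an object; FORCE is the grip in N (left out, the last holds). Time passes only in rows, so rows that do not move let the fingers close. It gives the time, the measured TCP pose, the force, the opening and the grip force at its end, in the units of the state.
- observe(): the state, without advancing time (a new reading comes with each control period).
- camera(name): name is "side" or "top"; returns a dict with "image" (420x560x3 uint8, blue, green, red), "fov_y" (degrees; the focal length in pixels is half the picture's height over the tangent of half this angle, whatever the lens; pixels are square), "cx", "cy" (the principal point, pixels), "k1" (the pictures are not rectified: a ray, as slopes to the right and down, at radius r is drawn at 1 + k1 r^2 times it, then the intrinsics apply), "rvec" (rotation vector, rad) and "tvec" (3), from world to camera coordinates, as OpenCV has them. Camera axes: x right, y down, z forward; pixel columns grow to the right and rows downward; lengths in m; the calibration is good to about 2 mm. A picture is of the moment at which its call begins. There is no depth.
- job_done(): hands the job in; it is judged then, once.
Trained networks look in a picture, given as the dict that the camera call returned (one of the last four; its "shot" number tells which), for a name from the list of things; names that differ only in an ending like _2 or _b are one class to them, and where a whole thing is asked for, a point or a joint stands for the part that bears it (a point fixed in the world has none). Each returns a list of dicts, best first, with "score" (0 to 1); they miss things now and then, are a little off and sometimes report something else, mostly with a low value. They report only what shows in the picture. A call takes as long as a camera call.
- look_for(picture, target): "at" ([x, y, z] in m, in world coordinates, good to about 4 mm: the middle of the surface that is visible of it).
- mark_of(picture, target): "at" ([x, y, z] in m, in world coordinates, good to about 4 mm: a listed point, or the origin of a listed thing).
The state is a dict: "clock": time; "qpos": joint angles; "qd": joint speeds; "tau": joint torques, N m; "eef_pos": TCP position; "tool_rot": TCP orientation; "force": force on the tool from outside, world axes, zero at the start; "torque": the same for the moment, N m; "width": opening from 0.0 (shut) to 1.0 (fully open); "gripper_force": force on a finger pad.
Only numpy, scipy, OpenCV 4.12 (cv2) and the standard library are available. Lean on these libraries where they do the work, as an engineer would, in place of code of your own. Each camera call takes 0.05 s, during which the arm holds its last target. There are 200 camera calls.

## Task

Divide the gravel sample in the riffle box: with the gate shut, tip all five stones from the scoop into the hopper, and set the scoop back down flat on the bench. Then take the lever at the end of the box, raise it 45 degrees from its shut position (to the long heavy mark on the quadrant), so that the stones run down into the two pans, and finish still holding it there, as the gate springs shut when it is let go. Leave the cans, the stopwatch and the roll of tape where they are.

Things in the scene. Friction and masses are not known exactly. Their poses are not given: they have to be found in the camera images.
- splitter: Riffle box (sample divider), grey sheet metal, fixed, 165 mm long (its x), 140 mm wide, 245 mm high. Origin on the bench under its centre; x points along the box away from its lever end, y to the left as seen from that end. On top an open hopper; below the hopper's gate four chutes lead alternately left and right, with outlets 40 to 85 mm above the bench, over the two pans.
- hopper_mouth (a point): Centre of the hopper's open top, 3 mm above its rim. The mouth is 160 mm (x of the splitter) by 120 mm (y of the splitter) inside; the two long sides slope inward to a slot 56 mm wide, 47 mm below this point, which the gate closes.
- gate (a joint): Gate flap under the hopper and its lever, one rigid part on a level shaft along the splitter's x. 0 = shut (lever points left, 20 degrees below level); grows as the lever rises and the flap swings down; 0.785 rad (45 degrees) = long heavy mark on the quadrant plate, lever 25 degrees above level; stop at 60 degrees. A spring shuts it when let go: 3 to 6 N up at the grip lifts and holds it.
- gate_grip (a point): Middle of the lever's grip: a level black round bar, 16 mm diameter, 66 mm long, parallel to the splitter's x, standing out from the lever's end toward the robot. It moves on a circle of 115 mm radius round gate_hinge in the splitter's y-z plane, with free room above and on both sides; it turns with the lever, so it rolls between fingers that keep their attitude.
- gate_hinge (a point): Point on the gate's shaft axis, abreast of the middle of the grip.
- scoop_grip (a point): Middle of the wooden handle (18 mm wide, 22 high, 80 long) of the aluminium scoop that holds the stones (0.16 kg), 32 mm above its underside. x along the handle to the scoop's open nose, z up. The bowl, a flat-floored tray 80 mm long, 70 wide, open in front, walls 36 mm high at the back, spans 45 to 125 mm ahead of this point. Tilted nose down by 35 to 40 degrees or more, the stones slide out.
- scoop_nose (a point): Middle of the scoop's open front edge, 125 mm ahead of scoop_grip and 29.5 mm below it.
- scoop: The scoop; origin under the middle of its bowl, x to the nose, z up.
- pan_left: Enamel pan at the left of the riffle box under its outlets, 165 mm (its x) by 241 mm (its y), 34 mm high, loose; origin under its centre, y (the long way) along the box.
- pan_right: The same kind of pan at the right of the riffle box.
- can_a: Small round aluminium moisture can, open, 54 mm across, 30 mm high, loose; origin under its centre.
- can_b: Small round aluminium moisture can, open, 56 mm across, 30 mm high, loose; origin under its centre.
- watch: Black stopwatch, 70 x 58 x 16 mm, loose; origin under its centre.
- tape: Roll of tape lying flat, 67 mm across, 19 mm high, loose; origin under its centre.
- stone_0_mid (a point): One of the five grey gravel stones, about 20 mm across and 16 mm high, 14 g; this point is its middle. They lie in the scoop at the start.
- stone_1_mid (a point): One of the five grey gravel stones, about 20 mm across and 16 mm high, 14 g; this point is its middle. They lie in the scoop at the start.
- stone_2_mid (a point): One of the five grey gravel stones, about 20 mm across and 16 mm high, 14 g; this point is its middle. They lie in the scoop at the start.
- stone_3_mid (a point): One of the five grey gravel stones, about 20 mm across and 16 mm high, 14 g; this point is its middle. They lie in the scoop at the start.
- stone_4_mid (a point): One of the five grey gravel stones, about 20 mm across and 16 mm high, 14 g; this point is its middle. They lie in the scoop at the start.

How it is judged:
On the way:
1. all five stones lie in the hopper, on the shut gate (x of stone_0_mid in the frame of hopper_mouth between -0.082 and 0.082 m and y of stone_0_mid in the frame of hopper_mouth between -0.062 and 0.062 m and height (world z) of stone_0_mid between 0.185 and 0.25 m and x of stone_1_mid in the frame of hopper_mouth between -0.082 and 0.082 m and y of stone_1_mid in the frame of hopper_mouth between -0.062 and 0.062 m and height (world z) of stone_1_mid between 0.185 and 0.25 m and x of stone_2_mid in the frame of hopper_mouth between -0.082 and 0.082 m and y of stone_2_mid in the frame of hopper_mouth between -0.062 and 0.062 m and height (world z) of stone_2_mid between 0.185 and 0.25 m and x of stone_3_mid in the frame of hopper_mouth between -0.082 and 0.082 m and y of stone_3_mid in the frame of hopper_mouth between -0.062 and 0.062 m and height (world z) of stone_3_mid between 0.185 and 0.25 m and x of stone_4_mid in the frame of hopper_mouth between -0.082 and 0.082 m and y of stone_4_mid in the frame of hopper_mouth between -0.062 and 0.062 m and height (world z) of stone_4_mid between 0.185 and 0.25 m and value of joint gate below 0.12 rad), for 0.2 s.
At the end, for the whole second after the job is handed in: The fingers hold the gate's lever (more than 1 N, the scoop not propping it) at 45 degrees, give or take 7, and at rest; all five stones lie in the two pans; the scoop stands flat on the bench, let go (value of joint gate between 0.663225 and 0.907571 rad and contact force between the fingers and gate above 1 N and contact force between scoop and gate below 0.1 N and velocity of joint gate between -0.1 and 0.1 rad/s and height (world z) of scoop_grip below 0.045 m and angle between scoop's own z axis and vertical below 0.15 rad and contact force between the fingers and scoop below 0.1 N and ((x of stone_0_mid in the frame of pan_left between -0.08 and 0.08 m and y of stone_0_mid in the frame of pan_left between -0.118 and 0.118 m and height (world z) of stone_0_mid below 0.045 m) or (x of stone_0_mid in the frame of pan_right between -0.08 and 0.08 m and y of stone_0_mid in the frame of pan_right between -0.118 and 0.118 m and height (world z) of stone_0_mid below 0.045 m)) and ((x of stone_1_mid in the frame of pan_left between -0.08 and 0.08 m and y of stone_1_mid in the frame of pan_left between -0.118 and 0.118 m and height (world z) of stone_1_mid below 0.045 m) or (x of stone_1_mid in the frame of pan_right between -0.08 and 0.08 m and y of stone_1_mid in the frame of pan_right between -0.118 and 0.118 m and height (world z) of stone_1_mid below 0.045 m)) and ((x of stone_2_mid in the frame of pan_left between -0.08 and 0.08 m and y of stone_2_mid in the frame of pan_left between -0.118 and 0.118 m and height (world z) of stone_2_mid below 0.045 m) or (x of stone_2_mid in the frame of pan_right between -0.08 and 0.08 m and y of stone_2_mid in the frame of pan_right between -0.118 and 0.118 m and height (world z) of stone_2_mid below 0.045 m)) and ((x of stone_3_mid in the frame of pan_left between -0.08 and 0.08 m and y of stone_3_mid in the frame of pan_left between -0.118 and 0.118 m and height (world z) of stone_3_mid below 0.045 m) or (x of stone_3_mid in the frame of pan_right between -0.08 and 0.08 m and y of stone_3_mid in the frame of pan_right between -0.118 and 0.118 m and height (world z) of stone_3_mid below 0.045 m)) and ((x of stone_4_mid in the frame of pan_left between -0.08 and 0.08 m and y of stone_4_mid in the frame of pan_left between -0.118 and 0.118 m and height (world z) of stone_4_mid below 0.045 m) or (x of stone_4_mid in the frame of pan_right between -0.08 and 0.08 m and y of stone_4_mid in the frame of pan_right between -0.118 and 0.118 m and height (world z) of stone_4_mid below 0.045 m))); the arm keeps its last pose, push and grip.
It fails at once if the smaller moisture can is pushed more than 3 cm from its place (distance of can_a from where it was at the start of the episode above 0.03 m).
It fails at once if the larger moisture can is pushed more than 3 cm from its place (distance of can_b from where it was at the start of the episode above 0.03 m).
It fails at once if the stopwatch is pushed more than 3 cm from its place (distance of watch from where it was at the start of the episode above 0.03 m).
It fails at once if the roll of tape is pushed more than 3 cm from its place (distance of tape from where it was at the start of the episode above 0.03 m).
It also fails if it takes over 72 s, if anything falls off the work surface, if the arm or the gripper's body presses on something with over 40 N, if the wrist force passes 120 N, or if a joint passes its speed limit or range.

## Working session

There is one attempt and no reset: what is moved stays moved. The work goes in short steps, Python scripts to look and compute and a shell command to move; the robot and the scene stay as the last step left them, time stands still between calls to the robot, and variables do not carry over. Pictures are saved under pics/ and viewed, at most 10 in all, crops included, and the job is handed in when it is done.

```bash
mkdir -p pics
cat > h.py <<'E'
import numpy as np, cv2
from plant import *
from scipy.spatial.transform import Rotation as R
def px(c,p):
    X=R.from_rotvec(np.ravel(c["rvec"])).apply(p)+np.ravel(c["tvec"])
    a=X[:2]/X[2]; a=a*(1+c["k1"]*(a@a)); f=210/np.tan(np.radians(c["fov_y"])/2)
    return np.round(a*f+[c["cx"],c["cy"]],0)
E
python3 - <<'E'
from h import *
s=observe(); print(s["eef_pos"],R.from_rotvec(s["tool_rot"]).as_matrix().round(3),grasp_offset,s["clock"],s["width"])
ims=[]
for n in("top","side"):
    c=camera(n); ims.append(c["image"]); cv2.imwrite(f"pics/{n}0.png",c["image"])
    print(n,"campos",-R.from_rotvec(np.ravel(c["rvec"])).inv().apply(np.ravel(c["tvec"])))
    for t in "splitter hopper_mouth gate_grip gate_hinge scoop_grip scoop_nose scoop pan_left pan_right can_a watch tape stone_0_mid".split():
        for d in mark_of(c,t)[:6 if 'stone' in t else 2]: print(t,round(d["score"],2),np.round(d["at"],3),px(c,np.array(d["at"])))
E
```

```text
[ 0.21779719 -0.55834498  0.23045895] [[ 0.932  0.363 -0.   ]
 [ 0.363 -0.932  0.002]
 [ 0.    -0.002 -1.   ]] 0.0187 0.0 0.9990937553857302
top campos [0.31614301 0.04001107 1.27679506]
hopper_mouth 0.73 [0.611 0.126 0.242] [256. 163.]
gate_grip 0.6 [0.463 0.259 0.158] [212. 220.]
gate_grip 0.35 [ 0.604  0.265 -0.001] [220. 184.]
gate_hinge 0.83 [0.468 0.153 0.188] [247. 217.]
scoop_grip 0.73 [ 0.431 -0.26   0.031] [380. 236.]
scoop_grip 0.48 [ 0.619 -0.009 -0.002] [301. 181.]
scoop_nose 0.88 [ 0.55  -0.277  0.004] [382. 201.]
scoop 0.83 [ 0.515 -0.269 -0.001] [380. 211.]
pan_left 0.69 [0.604 0.264 0.002] [221. 184.]
pan_right 0.77 [ 0.622 -0.009 -0.004] [301. 180.]
can_a 0.84 [0.41 0.51 0.  ] [146. 241.]
can_a 0.65 [ 0.577  0.52  -0.004] [146. 192.]
watch 0.58 [ 0.36  -0.104 -0.001] [331. 258.]
tape 0.67 [ 0.384  0.147 -0.002] [254. 250.]
stone_0_mid 0.37 [ 0.492 -0.249  0.011] [375. 217.]
side campos [-0.0260448   1.20821963  0.89058554]
splitter 0.98 [ 0.61   0.128 -0.002] [251. 267.]
hopper_mouth 0.91 [0.61  0.125 0.246] [247. 201.]
gate_grip 0.67 [0.467 0.255 0.157] [271. 256.]
gate_hinge 0.88 [0.474 0.15  0.193] [284. 228.]
scoop_grip 0.65 [ 0.43  -0.261  0.035] [339. 215.]
scoop_nose 0.82 [ 0.548 -0.276  0.001] [312. 215.]
scoop 0.85 [ 0.512 -0.269 -0.002] [320. 218.]
scoop 0.55 [ 0.611  0.131 -0.003] [251. 267.]
pan_left 0.64 [ 0.603  0.258 -0.002] [234. 289.]
can_a 0.96 [0.578 0.517 0.003] [193. 346.]
can_a 0.73 [0.418 0.515 0.004] [246. 364.]
watch 0.59 [ 0.357 -0.103  0.001] [344. 247.]
tape 0.51 [ 0.383  0.149 -0.003] [312. 286.]
```

View pics/top0.png

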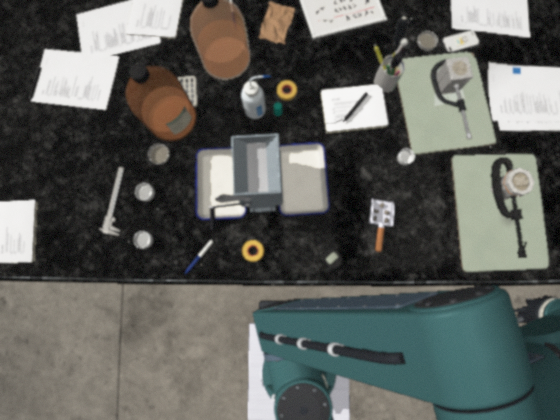

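View pics/side0.png

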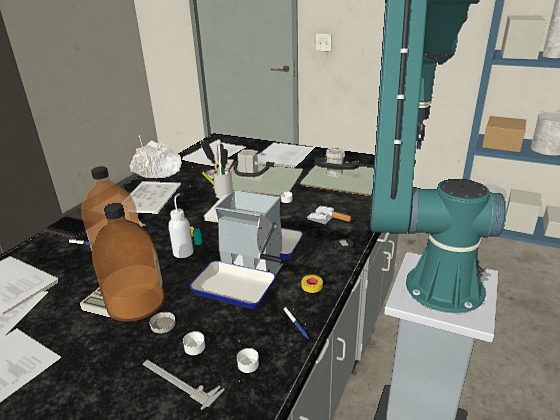

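The pictures agree with the networks. In the top view the scoop is at (380,215) with its handle toward the robot, the box at (257,165), the lever grip near (212,213), the tape at (253,250) and the cans at (145,192) and (143,240). The path to the scoop is free.

```bash
cat >> h.py <<'E'
def rot(yaw,lean):
    c,s=np.cos(np.radians(yaw)),np.sin(np.radians(yaw))
    return np.array([[c,s,0],[s,-c,0],[0,0,-1.]])@R.from_euler("y",lean,degrees=True).as_matrix()
def plan(grasp,yaw,lean,n,back=0):
    "n equal rows bringing the grasp point to `grasp` (less `back` along tool z)"
    s=observe(); R0=R.from_rotvec(s["tool_rot"]); T=rot(yaw,lean)
    p=np.array(grasp)+(grasp_offset-back)*T[:,2]
    r=(R0.inv()*R.from_matrix(T)).as_rotvec()/n
    Rk=[(R0*R.from_rotvec(r*k)).as_matrix() for k in range(n)]
    d=np.linalg.solve(sum(Rk),p-s["eef_pos"])
    print("rows",n,"d",(d*1000).round(1),"r",np.degrees(r).round(2),"mid",(s["eef_pos"]+sum(Rk[:n//2])@d).round(3),"to",p.round(3))
def st():
    s=observe(); m=R.from_rotvec(s["tool_rot"]).as_matrix()
    print("t",round(s["clock"],2),"grasp",(np.array(s["eef_pos"])-grasp_offset*m[:,2]).round(4),"yaw",np.degrees(np.arctan2(-m[0,1]*-1,-m[1,1])).round(1),"z",m[:,2].round(2),"w",round(s["width"],3),"gf",s["gripper_force"],"F",np.round(s["force"],1),"q",np.round(s["qpos"],2))
E
python3 -c "
from h import *
st(); plan([.431,-.2605,.032],-7.5,35,12,.09)"
```

```text
t 1.4 grasp [ 0.2179 -0.5589  0.2499] yaw 21.3 z [-0.  0. -1.] w 1.0 gf 0.0 F [-0.4  0.3  0. ] q [-1.31  0.36  1.51 -0.    1.27 -0.12]
rows 12 d [ 14.4 -23.9  15.9] r [-0.73  2.85  2.32] mid [ 0.275 -0.398  0.145] to [ 0.39  -0.255  0.09 ]
```

```bash
python3 -m handwheel '[[[14.4,-23.9,15.9],[-0.73,2.85,2.32],-1],[[14.4,-23.9,15.9],[-0.73,2.85,2.32],-1],[[14.4,-23.9,15.9],[-0.73,2.85,2.32],-1],[[14.4,-23.9,15.9],[-0.73,2.85,2.32],-1],[[14.4,-23.9,15.9],[-0.73,2.85,2.32],-1],[[14.4,-23.9,15.9],[-0.73,2.85,2.32],-1],[[14.4,-23.9,15.9],[-0.73,2.85,2.32],-1],[[14.4,-23.9,15.9],[-0.73,2.85,2.32],-1],[[14.4,-23.9,15.9],[-0.73,2.85,2.32],-1],[[14.4,-23.9,15.9],[-0.73,2.85,2.32],-1],[[14.4,-23.9,15.9],[-0.73,2.85,2.32],-1],[[14.4,-23.9,15.9],[-0.73,2.85,2.32],-1]]' 100
python3 - <<'E'
from h import *
for n in("top","side"):
    c=camera(n)
    for t in "scoop_grip scoop_nose scoop".split():
        for d in mark_of(c,t)[:1]: print(n,t,round(d["score"],2),np.round(d["at"],3))
    if n=="side":
        cv2.imwrite("pics/side1.png",cv2.resize(c["image"][150:290,250:430],None,fx=4,fy=4))
st(); plan([.431,-.2605,.032],-7.5,35,6)
E
```

```text
clock: 2.6
eef_pos: [0.3847, -0.2605, 0.0928]
tool_rot: [2.962, -0.172, 0.914]
force: [1.5, 0.2, 0.7]
width: 0.998
gripper_force: 0.0
top scoop_grip 0.65 [ 0.433 -0.259  0.032]
top scoop_nose 0.89 [ 0.55  -0.275  0.009]
top scoop 0.76 [ 0.513 -0.269  0.001]
side scoop_grip 0.97 [ 0.43  -0.258  0.03 ]
side scoop_nose 0.6 [ 0.554 -0.278 -0.   ]
side scoop 0.59 [ 0.511 -0.267  0.003]
t 3.0 grasp [ 0.3744 -0.262   0.1091] yaw -6.6 z [ 0.56 -0.07 -0.83] w 0.998 gf 0.0 F [0.2 0.4 0.5] q [-1.17  0.34  2.36  1.38  0.52 -0.75]
rows 6 d [ 0.4 -1.4 15.9] r [-0.05  0.12  0.16] mid [ 0.413 -0.263  0.055] to [ 0.442 -0.262  0.017]
```

View pics/side1.png

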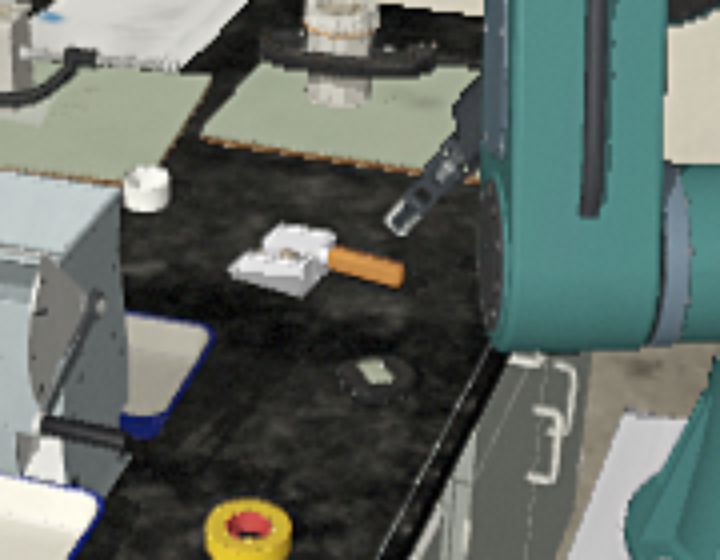

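The gripper lines up with the handle, but joint 3 (2.36) is close to its limit. I'll reduce the lean to 20° before closing in.

```bash
python3 -c "
from h import *
plan([.431,-.2595,.032],-7.5,18,6,.06)"
```

```text
rows 6 d [ 3.1 -1.6  5.8] r [-0.03 -2.72  0.16] mid [ 0.402 -0.261  0.084] to [ 0.418 -0.258  0.071]
```

```bash
python3 -m handwheel '[[[3.1,-1.6,5.8],[0,-2.72,0.16],-1],[[3.1,-1.6,5.8],[0,-2.72,0.16],-1],[[3.1,-1.6,5.8],[0,-2.72,0.16],-1],[[3.1,-1.6,5.8],[0,-2.72,0.16],-1],[[3.1,-1.6,5.8],[0,-2.72,0.16],-1],[[3.1,-1.6,5.8],[0,-2.72,0.16],-1],[[0,0,0],[0,0,0],-1]]' 100
python3 -c "
from h import *
st();plan([.431,-.2595,.031],-7.5,18,5)"
```

```text
clock: 3.7
eef_pos: [0.4201, -0.2579, 0.0718]
tool_rot: [3.078, -0.197, 0.489]
force: [0.4, 0.4, 0.4]
width: 1.0
gripper_force: 0.0
t 3.7 grasp [ 0.4143 -0.2572  0.0896] yaw -7.3 z [ 0.31 -0.04 -0.95] w 1.0 gf 0.0 F [0.4 0.4 0.4] q [-0.85  0.35  2.14  0.49  0.46  0.43]
rows 5 d [-0.4  0.  12.2] r [-0.02 -0.01  0.03] mid [ 0.427 -0.259  0.048] to [ 0.437 -0.26   0.013]
```

```bash
python3 -m handwheel '[[[-0.4,0,12.2],[0,0,0],-1],[[-0.4,0,12.2],[0,0,0],-1],[[-0.4,0,12.2],[0,0,0],-1],[[-0.4,0,12.2],[0,0,0],-1],[[-0.4,0,12.2],[0,0,0],-1],[[0,0,0],[0,0,0],1],[[0,0,0],[0,0,0],1],[[0,0,0],[0,0,0],1],[[0,0,0],[0,0,0],1],[[0,0,0],[0,0,0],1],[[0,0,0],[0,0,0],1],[[0,0,0],[0,0,0],1]]' 100
python3 -c "
from h import *
st();plan([.431,-.26,.151],-7.5,18,6)"
```

```text
clock: 4.9
eef_pos: [0.4352, -0.2582, 0.013]
tool_rot: [3.08, -0.201, 0.489]
force: [-1.8, -0.6, 6.2]
width: 0.196
gripper_force: 96.9
t 4.9 grasp [ 0.4294 -0.2575  0.0308] yaw -7.4 z [ 0.31 -0.04 -0.95] w 0.196 gf 96.87642574310303 F [-1.8 -0.6  6.2] q [-0.82  0.5   2.15  0.7   0.32  0.23]
rows 6 d [  6.5   0.4 -19. ] r [-0.04 -0.    0.  ] mid [ 0.436 -0.26   0.073] to [ 0.437 -0.261  0.133]
```

```bash
python3 -m handwheel '[[[3,0,-9],[0,0,0],1],[[6.5,0,-19],[0,0,0],1],[[6.5,0,-19],[0,0,0],1],[[6.5,0,-19],[0,0,0],1],[[6.5,0,-19],[0,0,0],1],[[6.5,0,-19],[0,0,0],1],[[6.5,0,-19],[0,0,0],1],[[3,0,-9],[0,0,0],1],[[0,0,0],[0,0,0],1]]' 100
python3 - <<'E'
from h import *
c=camera("side"); cv2.imwrite("pics/side2.png",cv2.resize(c["image"][130:290,220:430],None,fx=3.5,fy=3.5))
for t in ("scoop_grip","scoop_nose"):
    for d in mark_of(c,t)[:1]: print(t,round(d["score"],2),np.round(d["at"],3))
st();plan([.46,.09,.39],4,18,24)
E
```

```text
clock: 5.8
eef_pos: [0.4373, -0.259, 0.1528]
tool_rot: [3.079, -0.2, 0.49]
force: [0.1, 0.3, -2.5]
width: 0.195
gripper_force: 97.7
scoop_grip 0.65 [ 0.433 -0.261  0.174]
scoop_nose 0.65 [ 0.552 -0.274  0.142]
t 5.95 grasp [ 0.4305 -0.2572  0.1684] yaw -7.4 z [ 0.3  -0.03 -0.95] w 0.194 gf 97.56070375442505 F [ 0.4 -0.4 -2.4] q [-0.82  0.22  2.03  0.32  0.68  0.65]
rows 24 d [  3.5 -14.6  -8.5] r [ 0.13  0.   -0.46] mid [ 0.46  -0.085  0.262] to [0.466 0.09  0.372]
```

View pics/side2.png

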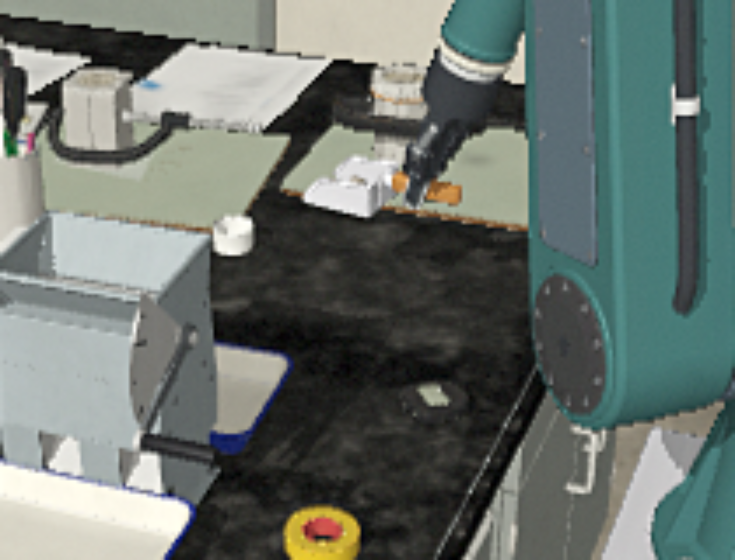

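```bash
python3 -m handwheel '[[[2,-8,-6],[0.13,0,-0.46],1],[[4,-16,-11],[0.13,0,-0.46],1],[[4,-16,-11],[0.13,0,-0.46],1],[[4,-16,-11],[0.13,0,-0.46],1],[[4,-16,-11],[0.13,0,-0.46],1],[[4,-16,-11],[0.13,0,-0.46],1],[[4,-16,-11],[0.13,0,-0.46],1],[[4,-16,-11],[0.13,0,-0.46],1],[[4,-16,-11],[0.13,0,-0.46],1],[[4,-16,-11],[0.13,0,-0.46],1],[[4,-16,-11],[0.13,0,-0.46],1],[[4,-16,-11],[0.13,0,-0.46],1]]' 100
python3 -c "
from h import *
st();plan([.46,.117,.405],4,18,11)"
```

```text
clock: 7.15
eef_pos: [0.4555, -0.0746, 0.2868]
tool_rot: [3.101, -0.045, 0.487]
force: [0.3, -0.3, -2.5]
width: 0.194
gripper_force: 97.7
t 7.15 grasp [ 0.4498 -0.0745  0.3046] yaw -1.7 z [ 0.31 -0.01 -0.95] w 0.194 gf 97.69649147987366 F [ 0.3 -0.3 -2.5] q [-0.41 -0.06  1.93  0.14  0.99  1.13]
rows 11 d [  4.  -17.5  -8.3] r [ 0.15  0.01 -0.49] mid [0.463 0.013 0.332] to [0.466 0.117 0.387]
```

```bash
python3 -m handwheel '[[[4,-17.5,-8.3],[0.15,0,-0.49],1],[[4,-17.5,-8.3],[0.15,0,-0.49],1],[[4,-17.5,-8.3],[0.15,0,-0.49],1],[[4,-17.5,-8.3],[0.15,0,-0.49],1],[[4,-17.5,-8.3],[0.15,0,-0.49],1],[[4,-17.5,-8.3],[0.15,0,-0.49],1],[[4,-17.5,-8.3],[0.15,0,-0.49],1],[[4,-17.5,-8.3],[0.15,0,-0.49],1],[[4,-17.5,-8.3],[0.15,0,-0.49],1],[[4,-17.5,-8.3],[0.15,0,-0.49],1],[[4,-17.5,-8.3],[0.15,0,-0.49],1],[[0,0,0],[0,0,0],1]]' 100
python3 - <<'E'
from h import *
c=camera("top"); cv2.imwrite("pics/top3.png",cv2.resize(c["image"][100:300,130:330],None,fx=3,fy=3))
for t in ("scoop_grip","scoop_nose","hopper_mouth","gate_hinge"):
    for d in mark_of(c,t)[:1]: print(t,round(d["score"],2),np.round(d["at"],3))
st()
def pour(th,nx,nz,n):
    "nose at splitter x offset nx (m), height nz, tilt th"
    ax=np.array([np.cos(np.radians(4)),np.sin(np.radians(4)),0]); t=np.radians(th)
    f=np.cos(t)*ax-np.array([0,0,np.sin(t)]); u=np.sin(t)*ax+np.array([0,0,np.cos(t)])
    nose=np.array([.611,.126,0])+nx*ax+[0,0,nz]
    plan(nose-.125*f+.0295*u,4,18-th,n)
pour(25,-.035,.27,8); pour(55,-.03,.26,8)
E
```

```text
clock: 8.35
eef_pos: [0.467, 0.1186, 0.3882]
tool_rot: [-3.089, -0.11, -0.489]
force: [0.5, -0.0, -2.5]
width: 0.198
gripper_force: 97.6
scoop_grip 0.57 [0.462 0.118 0.409]
scoop_nose 0.7 [0.586 0.121 0.383]
hopper_mouth 0.87 [0.606 0.126 0.245]
t 8.6 grasp [0.4608 0.1155 0.4045] yaw 3.9 z [ 0.31  0.02 -0.95] w 0.192 gf 97.62035608291626 F [ 0.3 -0.2 -2.4] q [ 0.11 -0.11  1.73 -0.01  1.21  1.62]
rows 8 d [-0.  -0.   7.1] r [ 0.01 -3.11 -0.01] mid [0.473 0.116 0.359] to [0.473 0.116 0.331]
rows 8 d [ 7.5 -0.   2.1] r [ 0.   -6.86 -0.01] mid [0.497 0.118 0.382] to [0.522 0.12  0.364]
```

View pics/top3.png

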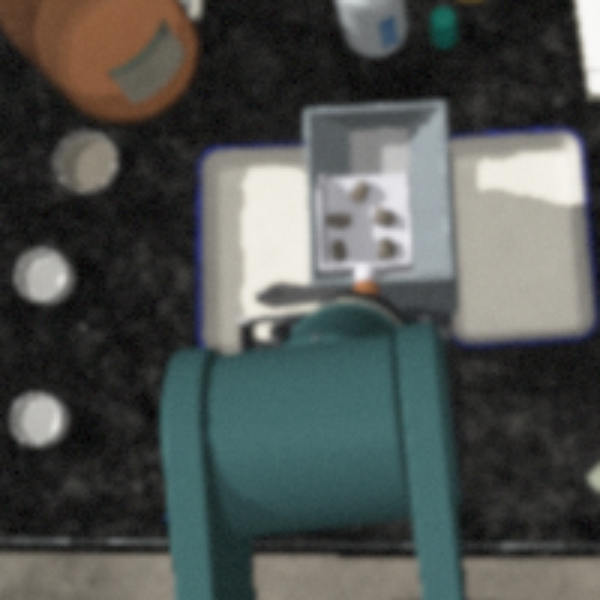

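Five stones are in the scoop, seen at (320-410,175-270) in the crop, over the hopper. Now I'll tilt in two stages.

```bash
python3 -m handwheel '[[[0,-0.3,7.1],[0,-3.11,0],1],[[0,-0.3,7.1],[0,-3.11,0],1],[[0,-0.3,7.1],[0,-3.11,0],1],[[0,-0.3,7.1],[0,-3.11,0],1],[[0,-0.3,7.1],[0,-3.11,0],1],[[0,-0.3,7.1],[0,-3.11,0],1],[[0,-0.3,7.1],[0,-3.11,0],1],[[0,-0.3,7.1],[0,-3.11,0],1]]' 100
cat >> h.py <<'E'
def pour(th,nx,nz,n):
    "nose at splitter x offset nx (m), height nz, tilt th"
    ax=np.array([np.cos(np.radians(4)),np.sin(np.radians(4)),0]); t=np.radians(th)
    f=np.cos(t)*ax-np.array([0,0,np.sin(t)]); u=np.sin(t)*ax+np.array([0,0,np.cos(t)])
    nose=np.array([.611,.128,0])+nx*ax+[0,0,nz]
    plan(nose-.125*f+.0295*u,4,18-th,n)
E
python3 -c "
from h import *
st();pour(58,-.035,.25,8)"
```

```text
clock: 9.4
eef_pos: [0.4744, 0.1186, 0.3312]
tool_rot: [3.129, 0.105, -0.192]
force: [0.6, -0.3, -2.9]
width: 0.198
gripper_force: 97.6
t 9.4 grasp [0.4767 0.1187 0.3497] yaw 3.9 z [-0.12 -0.01 -0.99] w 0.198 gf 97.6391351222992 F [ 0.6 -0.3 -2.9] q [0.1  0.19 1.51 0.   1.57 1.6 ]
rows 8 d [ 4.5  0.  -5.3] r [-0.   -4.12 -0.02] mid [0.497 0.12  0.348] to [0.523 0.122 0.357]
```

```bash
python3 -m handwheel '[[[4.5,0,-5.3],[0,-4.12,0],1],[[4.5,0,-5.3],[0,-4.12,0],1],[[4.5,0,-5.3],[0,-4.12,0],1],[[4.5,0,-5.3],[0,-4.12,0],1],[[4.5,0,-5.3],[0,-4.12,0],1],[[4.5,0,-5.3],[0,-4.12,0],1],[[4.5,0,-5.3],[0,-4.12,0],1],[[4.5,0,-5.3],[0,-4.12,0],1],[[0,0,0],[0,0,0],1],[[0,0,0],[0,0,0],1],[[0,0,0],[0,0,0],1],[[0,0,0],[0,0,0],1]]' 100
python3 - <<'E'
from h import *
st()
a=camera("top")["image"][100:250,180:330]; b=camera("side")["image"][110:260,180:330]
cv2.imwrite("pics/p4.png",cv2.resize(np.hstack([a,b]),None,fx=2.6,fy=2.6,interpolation=2))
E
```

```text
clock: 10.6
eef_pos: [0.5218, 0.1226, 0.3588]
tool_rot: [2.931, 0.1, -1.059]
force: [0.1, -1.1, -1.5]
width: 0.195
gripper_force: 97.8
t 10.6 grasp [0.5337 0.1234 0.3732] yaw 3.9 z [-0.64 -0.04 -0.77] w 0.195 gf 97.77478694915771 F [ 0.1 -1.1 -1.5] q [0.09 0.59 1.02 0.02 2.23 1.6 ]
```

View pics/p4.png

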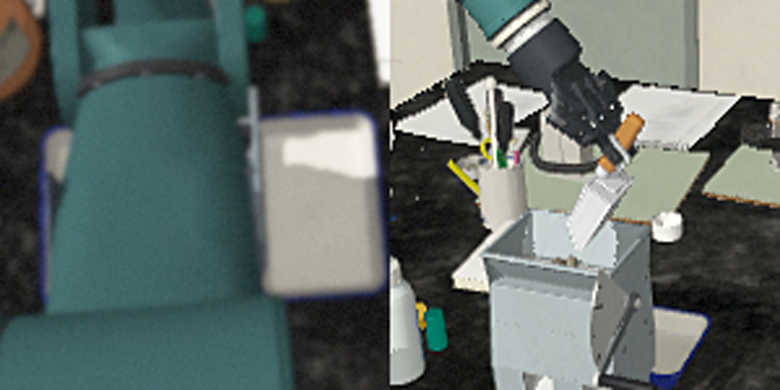

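```bash
python3 -c "
from h import *
plan([.46,.10,.43],4,18,12)"
```

```text
rows 12 d [-5.9  1.5 -3.4] r [ 0.    4.81 -0.01] mid [0.501 0.112 0.393] to [0.466 0.1   0.412]
```

```bash
python3 -m handwheel '[[[-9.6,0,-11.5],[0,0,0],1],[[-9.6,0,-11.5],[0,0,0],1],[[-5.9,1.5,-3.4],[0,5.3,0],1],[[-5.9,1.5,-3.4],[0,5.3,0],1],[[-5.9,1.5,-3.4],[0,5.3,0],1],[[-5.9,1.5,-3.4],[0,5.3,0],1],[[-5.9,1.5,-3.4],[0,5.3,0],1],[[-5.9,1.5,-3.4],[0,5.3,0],1],[[-5.9,1.5,-3.4],[0,5.3,0],1],[[-5.9,1.5,-3.4],[0,5.3,0],1],[[-5.9,1.5,-3.4],[0,5.3,0],1],[[-5.9,1.5,-3.4],[0,5.3,0],1]]' 100
python3 - <<'E'
from h import *
st()
plan([.45,-.26,.2],-7.5,18,24)
plan([.45,-.07,.3],-2,18,12)
a=camera("top")["image"][100:250,180:330]; b=camera("side")["image"][110:260,180:330]
cv2.imwrite("pics/p5.png",cv2.resize(np.hstack([a,b]),None,fx=2.6,fy=2.6,interpolation=2))
E
```

```text
clock: 11.9
eef_pos: [0.4769, 0.1046, 0.4374]
tool_rot: [-3.111, -0.107, -0.367]
force: [-0.4, 0.0, -1.3]
width: 0.195
gripper_force: 97.8
t 11.9 grasp [0.4725 0.1043 0.4556] yaw 3.9 z [ 0.23  0.02 -0.97] w 0.195 gf 97.78347730636597 F [-0.4  0.  -1.3] q [ 0.08 -0.07  1.56 -0.    1.42  1.58]
rows 24 d [-3.3 15.2 10.1] r [-0.13  0.19  0.46] mid [ 0.473 -0.079  0.31 ] to [ 0.456 -0.261  0.182]
rows 12 d [-5.5 14.5 11.9] r [-0.13  0.38  0.48] mid [0.467 0.017 0.36 ] to [ 0.456 -0.07   0.282]
```

View pics/p5.png

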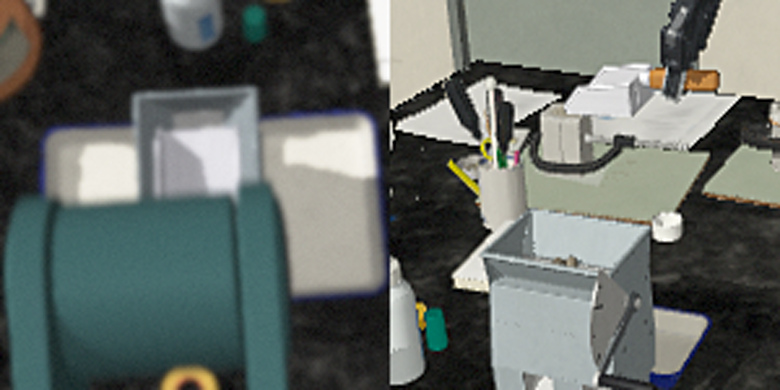

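The scoop is empty and stones show in the hopper. Next, carry the scoop back.

```bash
python3 -m handwheel '[[[-3.3,15.2,10.1],[-0.13,0.19,0.46],1],[[-3.3,15.2,10.1],[-0.13,0.19,0.46],1],[[-3.3,15.2,10.1],[-0.13,0.19,0.46],1],[[-3.3,15.2,10.1],[-0.13,0.19,0.46],1],[[-3.3,15.2,10.1],[-0.13,0.19,0.46],1],[[-3.3,15.2,10.1],[-0.13,0.19,0.46],1],[[-3.3,15.2,10.1],[-0.13,0.19,0.46],1],[[-3.3,15.2,10.1],[-0.13,0.19,0.46],1],[[-3.3,15.2,10.1],[-0.13,0.19,0.46],1],[[-3.3,15.2,10.1],[-0.13,0.19,0.46],1],[[-3.3,15.2,10.1],[-0.13,0.19,0.46],1],[[-3.3,15.2,10.1],[-0.13,0.19,0.46],1]]' 100
python3 -m handwheel '[[[-3.3,15.2,10.1],[-0.13,0.19,0.46],1],[[-3.3,15.2,10.1],[-0.13,0.19,0.46],1],[[-3.3,15.2,10.1],[-0.13,0.19,0.46],1],[[-3.3,15.2,10.1],[-0.13,0.19,0.46],1],[[-3.3,15.2,10.1],[-0.13,0.19,0.46],1],[[-3.3,15.2,10.1],[-0.13,0.19,0.46],1],[[-3.3,15.2,10.1],[-0.13,0.19,0.46],1],[[-3.3,15.2,10.1],[-0.13,0.19,0.46],1],[[-3.3,15.2,10.1],[-0.13,0.19,0.46],1],[[-3.3,15.2,10.1],[-0.13,0.19,0.46],1],[[-3.3,15.2,10.1],[-0.13,0.19,0.46],1],[[0,0,0],[0,0,0],1]]' 100
python3 - <<'E'
from h import *
c=camera("top")
cv2.imwrite("pics/t6.png",cv2.resize(c["image"][110:260,180:430],None,fx=3,fy=3,interpolation=2))
print([(round(d["score"],2),np.round(d["at"],3)) for d in mark_of(c,"stone_0_mid")[:7]])
st(); plan([.438,-.258,.0325],-7.5,18,11)
E
```

```text
clock: 13.2
eef_pos: [0.4738, -0.0791, 0.3086]
tool_rot: [3.106, -0.048, 0.419]
force: [-0.8, 1.0, -1.5]
width: 0.195
gripper_force: 97.7
clock: 14.4
eef_pos: [0.4578, -0.2468, 0.1912]
tool_rot: [3.08, -0.191, 0.472]
force: [0.2, -0.6, -2.2]
width: 0.194
gripper_force: 97.9
[(0.46, array([0.644, 0.147, 0.201])), (0.38, array([ 0.455, -0.251,  0.21 ]))]
t 14.5 grasp [ 0.4524 -0.2447  0.2099] yaw -7.1 z [ 0.3  -0.04 -0.95] w 0.194 gf 97.93770432472229 F [-0.3  0.5 -2. ] q [-0.75  0.16  1.96  0.25  0.79  0.78]
rows 11 d [-6.   1.4 15. ] r [-0.01  0.05  0.04] mid [ 0.451 -0.251  0.111] to [ 0.444 -0.259  0.015]
```

View pics/t6.png

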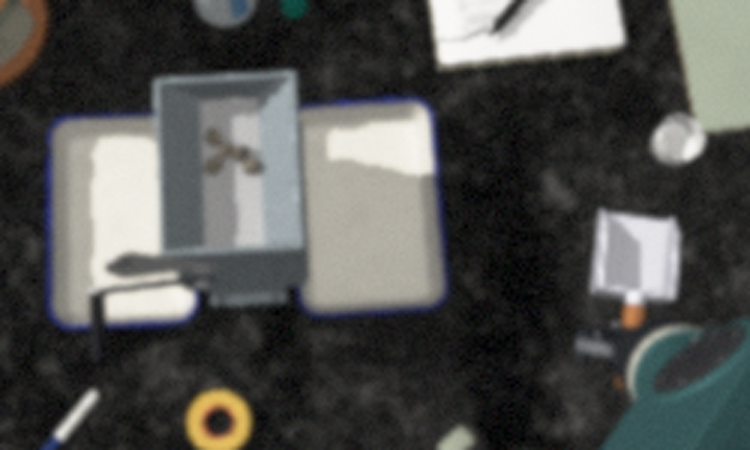

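All five stones lie in the hopper at (205-260,130-170) in the crop, and the scoop is empty. Lower the scoop now.

```bash
python3 -m handwheel '[[[-6,1.4,15],[0,0,0],1],[[-6,1.4,15],[0,0,0],1],[[-6,1.4,15],[0,0,0],1],[[-6,1.4,15],[0,0,0],1],[[-6,1.4,15],[0,0,0],1],[[-6,1.4,15],[0,0,0],1],[[-6,1.4,15],[0,0,0],1],[[-6,1.4,15],[0,0,0],1],[[-6,1.4,15],[0,0,0],1],[[-6,1.4,15],[0,0,0],1],[[-3,1,8],[0,0,0],1],[[0,0,0],[0,0,0],1]]' 100
python3 -c "
from h import *
st(); plan([.438,-.258,.0305],-7.5,18,3)"
```

```text
clock: 15.7
eef_pos: [0.4439, -0.2582, 0.0219]
tool_rot: [3.08, -0.188, 0.474]
force: [-0.3, -0.0, -2.6]
width: 0.192
gripper_force: 97.9
t 15.7 grasp [ 0.4383 -0.2576  0.0397] yaw -7.0 z [ 0.3  -0.04 -0.95] w 0.192 gf 97.91187286376953 F [-0.3 -0.  -2.6] q [-0.8   0.48  2.13  0.59  0.35  0.35]
rows 3 d [-1.   0.2  2.9] r [-0.04  0.16  0.16] mid [ 0.444 -0.258  0.019] to [ 0.444 -0.259  0.013]
```

```bash
python3 -m handwheel '[[[-1,0,2.9],[0,0,0],1],[[-1,0,2.9],[0,0,0],1],[[-1,0,2.9],[0,0,0],1],[[0,0,0],[0,0,0],1],[[0,0,0],[0,0,0],-1],[[0,0,0],[0,0,0],-1],[[0,0,0],[0,0,0],-1],[[0,0,0],[0,0,0],-1],[[0,0,0],[0,0,0],-1],[[0,0,0],[0,0,0],-1],[[0,0,0],[0,0,0],-1]]' 100
python3 -c "
from h import *
st(); plan([.40,-.258,.15],-7.5,18,7)"
```

```text
clock: 16.8
eef_pos: [0.4429, -0.2587, 0.0131]
tool_rot: [3.079, -0.189, 0.475]
force: [-0.2, -0.4, 1.1]
width: 0.994
gripper_force: 0.0
t 16.8 grasp [ 0.4373 -0.258   0.0309] yaw -7.1 z [ 0.3  -0.04 -0.95] w 0.994 gf 0.0 F [-0.2 -0.4  1.1] q [-0.8   0.5   2.13  0.63  0.32  0.31]
rows 7 d [  0.2   0.7 -17.8] r [-0.    0.07  0.07] mid [ 0.427 -0.259  0.064] to [ 0.406 -0.259  0.132]
```

```bash
python3 -m handwheel '[[[0,0,-17.8],[0,0,0],-1],[[0,0,-17.8],[0,0,0],-1],[[0,0,-17.8],[0,0,0],-1],[[0,0,-17.8],[0,0,0],-1],[[0,0,-17.8],[0,0,0],-1],[[0,0,-17.8],[0,0,0],-1],[[0,0,-17.8],[0,0,0],-1]]' 100
python3 - <<'E'
from h import *
st(); plan([.44,.0,.33],0,5,12)
for n in("top","side"):
    c=camera(n)
    for t in "scoop scoop_grip scoop_nose gate_grip gate_hinge".split():
        for d in mark_of(c,t)[:1]: print(n,t,round(d["score"],2),np.round(d["at"],3))
E
```

```text
clock: 17.5
eef_pos: [0.4052, -0.2536, 0.1325]
tool_rot: [3.079, -0.189, 0.474]
force: [1.1, -0.5, -0.6]
width: 1.004
gripper_force: 0.0
t 17.5 grasp [ 0.3997 -0.2529  0.1503] yaw -7.1 z [ 0.3  -0.04 -0.95] w 1.004 gf 0.0 F [ 1.1 -0.5 -0.6] q [-0.87  0.21  2.1   0.35  0.63  0.56]
rows 12 d [  4.7 -21.2 -14.4] r [ 0.12 -1.04 -0.58] mid [ 0.422 -0.127  0.222] to [0.442 0.    0.311]
top scoop 0.67 [ 0.524 -0.268  0.003]
top scoop_grip 0.72 [ 0.441 -0.257  0.035]
top scoop_nose 0.56 [ 0.56  -0.272  0.006]
top gate_grip 0.85 [0.463 0.263 0.158]
top gate_hinge 0.89 [0.468 0.151 0.191]
side scoop 0.63 [ 0.521 -0.27   0.003]
side scoop_grip 0.73 [ 0.442 -0.262  0.034]
side scoop_nose 0.64 [ 0.558 -0.274  0.002]
side gate_grip 0.67 [0.468 0.256 0.158]
side gate_hinge 0.77 [0.472 0.15  0.19 ]
```

```bash
python3 -m handwheel '[[[4.7,-21.2,-14.4],[0.12,-1.04,-0.58],-1],[[4.7,-21.2,-14.4],[0.12,-1.04,-0.58],-1],[[4.7,-21.2,-14.4],[0.12,-1.04,-0.58],-1],[[4.7,-21.2,-14.4],[0.12,-1.04,-0.58],-1],[[4.7,-21.2,-14.4],[0.12,-1.04,-0.58],-1],[[4.7,-21.2,-14.4],[0.12,-1.04,-0.58],-1],[[4.7,-21.2,-14.4],[0.12,-1.04,-0.58],-1],[[4.7,-21.2,-14.4],[0.12,-1.04,-0.58],-1],[[4.7,-21.2,-14.4],[0.12,-1.04,-0.58],-1],[[4.7,-21.2,-14.4],[0.12,-1.04,-0.58],-1],[[4.7,-21.2,-14.4],[0.12,-1.04,-0.58],-1],[[4.7,-21.2,-14.4],[0.12,-1.04,-0.58],-1]]' 100
python3 -c "
from h import *
st(); plan([.462,.258,.28],3.7,0,12)"
```

```text
clock: 19.3
eef_pos: [0.4423, 0.0006, 0.3116]
tool_rot: [3.138, 0.002, 0.136]
force: [0.1, -0.4, -0.5]
width: 1.0
gripper_force: 0.0
t 19.3 grasp [0.4407 0.0007 0.3303] yaw 0.1 z [ 0.09 -0.   -1.  ] w 1.0 gf 0.0 F [ 0.1 -0.4 -0.5] q [-0.17  0.    1.77  0.01  1.29  1.4 ]
rows 12 d [  2.1 -21.4   4.3] r [ 0.02 -0.41 -0.3 ] mid [0.455 0.129 0.287] to [0.462 0.258 0.261]
```

```bash
python3 -m handwheel '[[[2.1,-21.4,4.3],[0,-0.41,-0.3],-1],[[2.1,-21.4,4.3],[0,-0.41,-0.3],-1],[[2.1,-21.4,4.3],[0,-0.41,-0.3],-1],[[2.1,-21.4,4.3],[0,-0.41,-0.3],-1],[[2.1,-21.4,4.3],[0,-0.41,-0.3],-1],[[2.1,-21.4,4.3],[0,-0.41,-0.3],-1],[[2.1,-21.4,4.3],[0,-0.41,-0.3],-1],[[2.1,-21.4,4.3],[0,-0.41,-0.3],-1],[[2.1,-21.4,4.3],[0,-0.41,-0.3],-1],[[2.1,-21.4,4.3],[0,-0.41,-0.3],-1],[[2.1,-21.4,4.3],[0,-0.41,-0.3],-1],[[2.1,-21.4,4.3],[0,-0.41,-0.3],-1]]' 100
python3 - <<'E'
from h import *
st(); plan([.462,.258,.157],3.7,0,8)
c=camera("side"); cv2.imwrite("pics/s7.png",cv2.resize(c["image"][130:310,180:380],None,fx=3,fy=3,interpolation=2))
for d in mark_of(c,"gate_grip")[:2]: print(round(d["score"],2),np.round(d["at"],3))
E
```

```text
clock: 20.5
eef_pos: [0.4623, 0.2579, 0.2596]
tool_rot: [3.136, 0.1, 0.001]
force: [0.2, -0.9, 0.7]
width: 1.002
gripper_force: 0.0
t 20.5 grasp [0.4623 0.258  0.2783] yaw 3.7 z [ 0. -0. -1.] w 1.002 gf 0.0 F [ 0.2 -0.9  0.7] q [ 0.38  0.23  1.62 -0.    1.29  1.89]
rows 8 d [-0.  -0.1 15.2] r [ 0.03 -0.01 -0.01] mid [0.462 0.258 0.199] to [0.462 0.258 0.138]
0.59 [0.465 0.257 0.158]
```

View pics/s7.png

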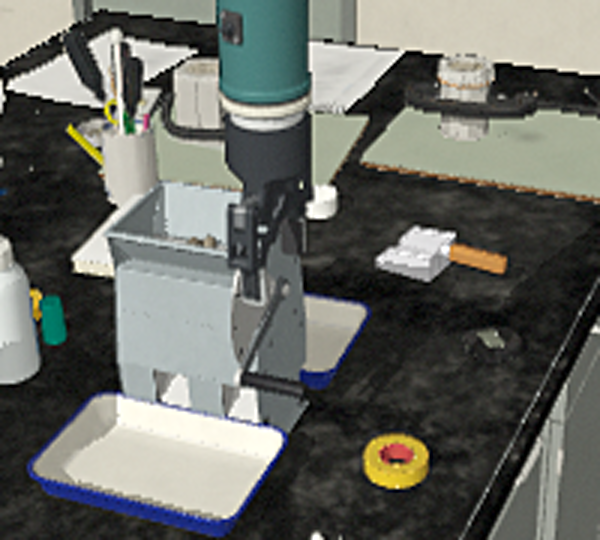

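```bash
python3 -m handwheel '[[[0,0,15.2],[0,0,0],-1],[[0,0,15.2],[0,0,0],-1],[[0,0,15.2],[0,0,0],-1],[[0,0,15.2],[0,0,0],-1],[[0,0,15.2],[0,0,0],-1],[[0,0,15.2],[0,0,0],-1],[[0,0,15.2],[0,0,0],-1],[[0,0,15.2],[0,0,0],-1],[[0,0,0],[0,0,0],-1]]' 50
python3 -c "
from h import *
st()"
```

```text
clock: 21.5
eef_pos: [0.4611, 0.2551, 0.1368]
tool_rot: [3.134, 0.099, -0.003]
force: [-0.6, 1.1, -0.0]
width: 1.0
gripper_force: 0.0
t 21.5 grasp [0.4612 0.2552 0.1555] yaw 3.6 z [-0.   -0.01 -1.  ] w 1.0 gf 0.0 F [-0.6  1.1 -0. ] q [ 0.38  0.37  1.77 -0.01  1.01  1.89]
```

```bash
python3 -m handwheel '[[[0,0,0],[0,0,0],1],[[0,0,0],[0,0,0],1],[[0,0,0],[0,0,0],1],[[0,0,0],[0,0,0],1],[[0,0,0],[0,0,0],1],[[0,0,0],[0,0,0],1],[[0,0,0],[0,0,0],1],[[0,0,0],[0,0,0],1]]' 50
python3 - <<'E'
from h import *
st()
c=camera("side")
for t in("gate_grip","gate_hinge"): print([(round(d["score"],2),np.round(d["at"],3)) for d in mark_of(c,t)[:1]])
s=observe(); g=np.array(s["eef_pos"])+[0,0,grasp_offset]
a=np.radians(np.array([-20,-10,0,10,20,25,27]))
yx=np.array([-.0645,.998,0])
print((np.diff(.115*np.sin(a))*1e3).round(1),(np.diff(.115*np.cos(a))*1e3).round(1))
E
```

```text
clock: 22.3
eef_pos: [0.463, 0.2577, 0.1392]
tool_rot: [3.138, 0.099, 0.004]
force: [-2.1, 4.9, 2.0]
width: 0.168
gripper_force: 48.7
t 22.3 grasp [0.4629 0.2577 0.1579] yaw 3.6 z [ 0. -0. -1.] w 0.168 gf 48.67804527282715 F [-2.1  4.9  2. ] q [ 0.38  0.36  1.77 -0.    1.01  1.89]
[(0.64, array([0.466, 0.257, 0.157]))]
[(0.38, array([ 0.517, -0.266,  0.002]))]
[19.4 20.  20.  19.4  9.3  3.6] [ 5.2  1.7 -1.7 -5.2 -3.8 -1.8]
```

```bash
python3 -m handwheel '[[[0,-2.9,-9.7],[0,0,0],1],[[0,-2.3,-9.7],[0,0,0],1],[[0,-1.2,-10],[0,0,0],1],[[0,-0.5,-10],[0,0,0],1],[[0,0.5,-10],[0,0,0],1],[[0,1.2,-10],[0,0,0],1],[[0,2.3,-9.7],[0,0,0],1],[[0,2.9,-9.7],[0,0,0],1],[[0,3.8,-9.3],[0,0,0],1],[[0,0,0],[0,0,0],1],[[0,0,0],[0,0,0],1],[[0,0,0],[0,0,0],1]]' 50
python3 - <<'E'
from h import *
st()
for n in("side","top"):
    c=camera(n)
    for t in("gate_grip","gate_hinge"): print(n,t,[(round(d["score"],2),np.round(d["at"],3)) for d in mark_of(c,t)[:1]])
    print([(round(d["score"],2),np.round(d["at"],3)) for d in mark_of(c,"stone_0_mid")[:7]])
    if n=="side": a=c["image"][150:330,170:370]
    else: b=c["image"][100:280,150:350]
cv2.imwrite("pics/s8.png",cv2.resize(np.hstack([a,b]),None,fx=2,fy=2,interpolation=2))
E
```

```text
clock: 23.65
eef_pos: [0.463, 0.2564, 0.2275]
tool_rot: [-3.137, -0.099, -0.005]
force: [-0.9, 13.2, -1.6]
width: 0.168
gripper_force: 49.2
t 23.65 grasp [0.4629 0.2563 0.2462] yaw 3.6 z [ 0.  0. -1.] w 0.168 gf 49.19711709022522 F [-0.9 13.2 -1.6] q [0.37 0.26 1.67 0.   1.21 1.88]
side gate_grip [(0.4, array([0.465, 0.255, 0.239]))]
side gate_hinge []
[]
top gate_grip [(0.9, array([0.465, 0.258, 0.239]))]
top gate_hinge [(0.78, array([0.468, 0.152, 0.191]))]
[(0.43, array([0.682, 0.017, 0.015]))]
```

View pics/s8.png

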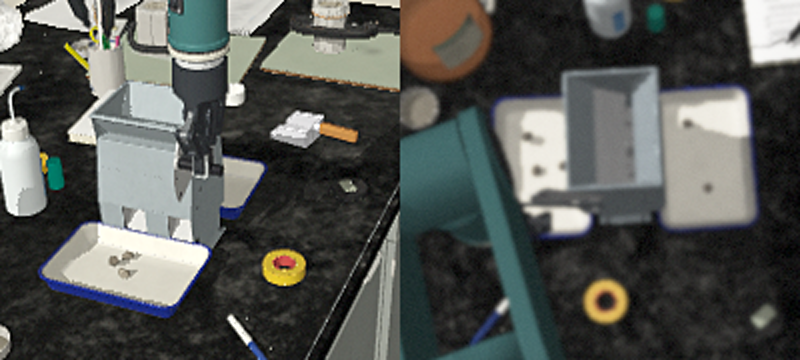

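All five stones are in the pans: three left at (120-130,255-272) in the side crop, two right at (688,123) and (708,188) in the top crop. The lever stands at about 45-48°. I'll ease it down slightly and verify.

```bash
python3 -m handwheel '[[[0,-0.7,1.2],[0,0,0],1],[[0,-0.7,1.2],[0,0,0],1],[[0,0,0],[0,0,0],1],[[0,0,0],[0,0,0],1],[[0,0,0],[0,0,0],1],[[0,0,0],[0,0,0],1]]' 50
python3 - <<'E'
from h import *
st()
for n in("side","top","side","top"):
    c=camera(n)
    print(n,[(round(d["score"],2),np.round(d["at"],3)) for d in mark_of(c,"gate_grip")[:1]+mark_of(c,"gate_hinge")[:1]])
E
```

```text
clock: 24.65
eef_pos: [0.463, 0.2573, 0.225]
tool_rot: [-3.138, -0.099, -0.005]
force: [-1.0, 10.2, -1.4]
width: 0.163
gripper_force: 49.2
t 24.65 grasp [0.4629 0.2572 0.2437] yaw 3.6 z [ 0.  0. -1.] w 0.163 gf 49.210453033447266 F [-1.  10.2 -1.4] q [0.38 0.26 1.67 0.   1.2  1.88]
side []
top [(0.71, array([0.466, 0.258, 0.236])), (0.65, array([0.47 , 0.15 , 0.191]))]
side [(0.52, array([0.467, 0.257, 0.238]))]
top [(0.9, array([0.464, 0.258, 0.239])), (0.55, array([0.469, 0.149, 0.19 ]))]
```

```bash
python3 -c "
from plant import *
print(job_done())"
```

```text
the job is handed in; nothing more can be done
None
```

I handed the job in at about 25 s on the robot's clock, without seeing the verdict: all five stones went into the hopper and then the pans (three left, two right), the scoop is back flat on the bench, and the gripper holds the lever at an estimated 44–48°.

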